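# Stand the fallen pot back in its row

## Robot

A 6-joint arm with a two-finger parallel gripper is mounted at the origin on the work surface. World frame = base frame: x ahead of the robot, y to its left, z up, the work surface at z = 0. Lengths are in m, angles in rad, forces in N, time in s.
With the tool pointing down it reaches from about 0.225 to 0.875 m from the base axis. Payload 3.4 kg.
Tool frame: the origin (TCP) lies on the centre line of the jaws, within the pads' length; the fingertips stand 22 mm ahead of it and the grasp point (between the pads) lies 3 mm ahead of it; z points along the fingers, y is the line along which they close (so a half turn about z gives the same grasp; the last joint's range is limited). The gripper opens to 85 mm and grips with 20 to 120 N. Pads are 22 mm wide; open, the fingers measure 114 mm over their backs; the gripper's body (76 mm by 85 mm) begins 54 mm behind the grasp point. The pads swing forward as they close: fully open they stand 13 mm farther back than shut.
Start: joints at [1.187, 0.276, 1.505, -0, 1.361, -0.121], TCP at [0.149, 0.555, 0.253] pointing down, gripper open.
Joint ranges: [-2.89, 2.89], [-0.75, 2.08], [0.22, 2.7], [-1.18, 4.32], [0.11, 2.71], [-2.7, 2.7]. Speed limits (rad/s): [2.57, 2.57, 3.14, 3.14, 3.14, 3.14].

## Interface

Orientations are given as a rotation vector (axis times angle).
In Python, from plant import ctrl gives the robot as it stands.
- The arm moves only by the tool carry_out, never from a script. Its argument "rows" is a list of rows, each an object with "rot": the turn, a rotation vector about the tool's x, y, z in rad, a list of three; "slide": the shift along the tool's x, y, z in mm, a list of three; "grip": the opening, from -1 (shut) to 1 (fully open). A call has exactly 8 rows; each row is the pose to reach, as a shift and turn from the pose commanded when the call began, along the tool's axes at that moment; what a row does not reach only later rows make up. A row lasts 1/8 s, in which the tool goes at most 62.5 mm and 10.7 degrees, less where a joint would pass 70% of its speed; a pose out of reach is approached as far as the arm can. A call with a gripper value outside its range is refused whole. The fingers move at their own pace and stop on an object; the grip force is fixed at half the most. Time passes only in rows, so rows that repeat a pose let the fingers close, or fill a call up. It gives the time, the measured TCP pose, the force, the opening and the grip force at its end, in the units of the state.
- ctrl.read_state(): the state, without advancing time (a new reading comes with each control period).
- ctrl.grab_frame(name): name is "scene" or "top" or "wrist"; returns the picture (384x512x3 uint8, red, green, blue); there is no depth.
- ctrl.camera_model(name): a dict with "fx", "fy", "cx", "cy" (pixels), "rvec" (rotation vector, rad) and "tvec" (3), from world to camera coordinates, as OpenCV has them; the wrist camera has in their place "tool_from_camera" (4x4, takes a point from camera to tool coordinates, whose origin is the TCP and whose axes are the flange's). Camera axes: x right, y down, z forward; pixel columns grow to the right and rows downward; lengths in m; the calibration is good to about 2 mm. A picture is of the moment at which its call begins: read the wrist's pose just before it. camera_model takes no time and is no camera call.
- ctrl.job_done(): hands the job in; it is judged then, once.
The state is a dict: "time": time; "q": joint angles; "dq": joint speeds; "tau": joint torques, N m; "eef_pos": TCP position; "tool_rot": TCP orientation; "ft_force": force on the tool from outside, world axes, zero at the start; "ft_torque": the same for the moment, N m; "grip_width": finger opening in m; "grip_force": force on a finger pad.
Only numpy, scipy, OpenCV 4.12 (cv2) and the standard library are available. Lean on these libraries where they do the work, as an engineer would, in place of code of your own. Each camera call takes 0.05 s, during which the arm holds its last target. There are 200 camera calls.

## Task

One pot in the row on the bench has been knocked over and lies on its side in front of its place. Without gripping or lifting it, push it up gently with the fingers so that it stands on its base again, then push it back until it stands square against the low rail, in its gap in the row. Leave the planted pots and everything else on the bench as they are.

Things in the scene. Friction and masses are not known exactly. Their poses are not given: they have to be found in the camera images.
- pot: The fallen pot: black, square, 76 mm tall, 84 mm mouth, 68 mm base, 3 mm walls; 0.24 to 0.39 kg. A firm heavy block of substrate fills its lower 42 mm, above it is hollow. Origin: centre of the base's underside; z axis from base to mouth. It lies on its -x wall, x up, base towards the rail (within 20 degrees), origin 34 mm above the mat. Standing, x points to the rail.
- pot_mid (a point): Centre of the fallen pot, on its axis 38 mm from the base. The pot's centre of mass lies lower, about 25 mm from the base. Friction with the mat about 0.5 to 0.7. Standing, the pot tips if pushed at its flared rim, but slides if pushed low on its wall (below 35 mm).
- pot_rim (a point): Middle of the fallen pot's upper mouth edge (x = 42, z = 76 mm in its frame), 83 mm above the mat at the start. Pushed here towards the rail, the pot turns up about its lower base edge (point pot_edge), and after about 30 degrees falls onto its base by itself, then standing about 25 to 75 mm short of the rail.
- pot_edge (a point): Middle of the fallen pot's lower base edge (x = -34, z = 0 mm in its frame), which rests on the mat and about which it turns up.
- rail: Low fixed dark steel rail behind the row: 12 mm thick, 580 mm long, top 40 mm above the bench. Origin at the middle of its near face, on the bench; x points away from the robot's side, square to the face, y along the rail, z up. Before it lies a flat grey mat, 6 mm thick, reaching 263 mm towards the robot and 560 mm along the rail: four places 140 mm wide, where the pots stand.
- rail_face (a point): Middle of the rail's near face at the height of the mat's top (6 mm above the bench), axes as the rail. A pot pushed home touches the rail's top edge with its wall; the centre of its base is then 38 mm before this face.
- planted1: A 3 mm walled black square plastic pot like the fallen one (76 mm tall, 84 mm mouth, 68 mm base), full of growing substrate with grass 25 to 45 mm high in it, standing in its place within 7 mm of the rail. About 0.36 kg. Origin at the centre of its underside, z up. Leave it alone.
- planted2: A 3 mm walled black square plastic pot like the fallen one (76 mm tall, 84 mm mouth, 68 mm base), full of growing substrate with grass 25 to 45 mm high in it, standing in its place within 7 mm of the rail. About 0.36 kg. Origin at the centre of its underside, z up. Leave it alone.
- planted3: A 3 mm walled black square plastic pot like the fallen one (76 mm tall, 84 mm mouth, 68 mm base), full of growing substrate with grass 25 to 45 mm high in it, standing in its place within 7 mm of the rail. About 0.36 kg. Origin at the centre of its underside, z up. Leave it alone.
- mister: Bystander: white plastic bottle with a black cap, 56 mm across, 150 mm tall, on the bench to the left of the row. Origin at the centre of its underside.
- beaker: Bystander: clear plastic beaker, 70 mm across, 85 mm tall, on the bench to the left. Origin at the centre of its underside.
- trowel: Bystander: flat hand trowel with a wooden handle, lying on the bench to the right of the row, 280 mm long along its x axis, blade to +x. Origin under its middle.
- feed: Bystander: amber glass jar with a white cap, 60 mm across, 120 mm tall, on the bench to the right. Origin at the centre of its underside.
There are look-alikes about, which are no part of the job. Leave any blue or pink look-alike of the pot alone.

How it is judged:
On the way:
1. the fallen pot stands on its base (angle between pot's own z axis and vertical below 0.1 rad and height (world z) of pot below 0.012 m), for 0.2 s.
At the end, for the whole second after the job is handed in: The fallen pot stands upright on the mat (within 3.5 degrees), square to the rail (within 7 degrees), within 7 mm of touching it, within the length of the row and at rest; the planted pots stand upright (angle between each of pot, planted1, planted2, planted3's own z axis and vertical below 0.06 rad and height (world z) of pot between 0.003 and 0.01 m and x of pot in the frame of rail_face between -0.045 and -0.03 m and y of pot in the frame of rail_face between -0.26 and 0.26 m and (angle between the x axis of pot and the x axis of rail, either way round below 0.12 rad or angle between the y axis of pot and the x axis of rail, either way round below 0.12 rad) and linear speed of pot below 0.01 m/s).
It fails at once if the fallen pot is lifted off the mat (its centre more than 80 mm above the bench) (height (world z) of pot_mid above 0.08 m).
It fails at once if the pot is gripped or shoved hard (over 30 N from the fingers) (contact force between the fingers and pot above 30 N).
It fails at once if a planted pot is shifted by more than 12 mm or tipped (distance of any of planted1, planted2, planted3 from where it was at the start of the episode above 0.012 m or angle between any of planted1, planted2, planted3's own z axis and vertical above 0.2 rad).
It fails at once if another thing on the bench is shifted by more than 20 mm (distance of any of mister, beaker, trowel, feed from where it was at the start of the episode above 0.02 m).
It also fails if it takes over 48 s, if anything falls off the work surface, if the arm or the gripper's body presses on something with over 40 N, if the wrist force passes 120 N, or if a joint passes its speed limit or range.

## Working session

There is one attempt and no reset: what is moved stays moved. The work goes in short steps, Python scripts to look and compute and a tool call to move; the robot and the scene stay as the last step left them, time stands still between calls to the robot, and variables do not carry over. Pictures are saved under pics/ and viewed, at most 10 in all, crops included, and the job is handed in when it is done.

Besides the shell and the picture viewer there is one more tool, called as name(argument=value, ...) on one line, values as JSON. carry_out: Moves the arm, as the interface text tells. Its arguments: {"type":"object","properties":{"rows":{"type":"array","items":{"type":"object","properties":{"rot":{"type":"array","items":{"type":"number"}},"slide":{"type":"array","items":{"type":"number"}},"grip":{"type":"number"}}}}},"required":["rows"]}

```bash
mkdir -p pics; cat > h.py <<'E'
import numpy as np,cv2
from plant import ctrl
def save(n,f):
    im=ctrl.grab_frame(n); cv2.imwrite(f'pics/{f}.png',im[:,:,::-1]); return im
def ray(n,px,z):
    m=ctrl.camera_model(n);R=cv2.Rodrigues(np.array(m['rvec'],float))[0];t=np.array(m['tvec'])
    d=R.T@np.array([(px[0]-m['cx'])/m['fx'],(px[1]-m['cy'])/m['fy'],1]);c=-R.T@t
    return c+d*(z-c[2])/d[2]
def proj(n,P):
    m=ctrl.camera_model(n);K=np.array([[m['fx'],0,m['cx']],[0,m['fy'],m['cy']],[0,0,1]],float)
    return cv2.projectPoints(np.array(P,float).reshape(-1,1,3),np.array(m['rvec'],float),np.array(m['tvec'],float),K,None)[0].reshape(-1,2)
E
python3 - <<'E'
from h import *
a=save('top','t0');b=save('scene','s0')
s=ctrl.read_state();print(s['time'],s['eef_pos'],s['tool_rot'],s['grip_width'])
for n in('top','scene'):
    m=ctrl.camera_model(n);print(n,m)
E
```

```text
0.1 [0.14920283 0.55484538 0.25251706] [-4.11489118e-01 -3.11409899e+00  2.54365182e-03] 0.08559688322104406
top {'fx': 390.691614994225, 'fy': 390.691614994225, 'cx': 254.25103956554474, 'cy': 191.5968814506689, 'rvec': array([ 2.14464033, -2.17746899,  0.13225152]), 'tvec': array([-0.01312924,  0.4885625 ,  1.42684919])}
scene {'fx': 403.13299761651183, 'fy': 403.13299761651183, 'cx': 261.3851415507863, 'cy': 190.83813250530102, 'rvec': array([ 0.89857332,  2.58432409, -1.00545791]), 'tvec': array([ 0.37355949, -0.14608629,  1.75362704])}
```

View pics/t0.png

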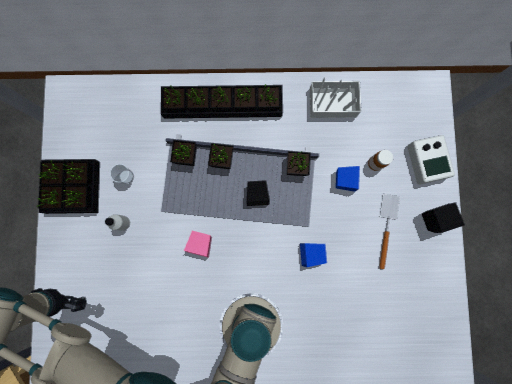

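View pics/s0.png

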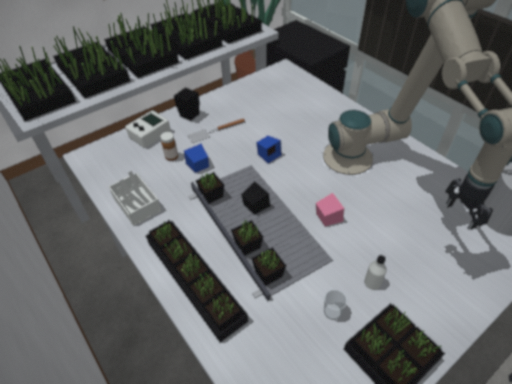

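The black pot lying on the mat at top (258,194), scene (257,198), is the candidate. The black block at (442,218) is off the mat, and the blue (347,178), (313,255) and pink (198,244) ones are look-alikes. I'll confirm with one enlarged crop.

```bash
python3 - <<'E'
from h import *
a=cv2.imread('pics/t0.png')[125:235,155:325];cv2.imwrite('pics/c0.png',cv2.resize(a,None,fx=4.6,fy=4.6,interpolation=cv2.INTER_CUBIC))
E
```

```text
(no output)
```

View pics/c0.png

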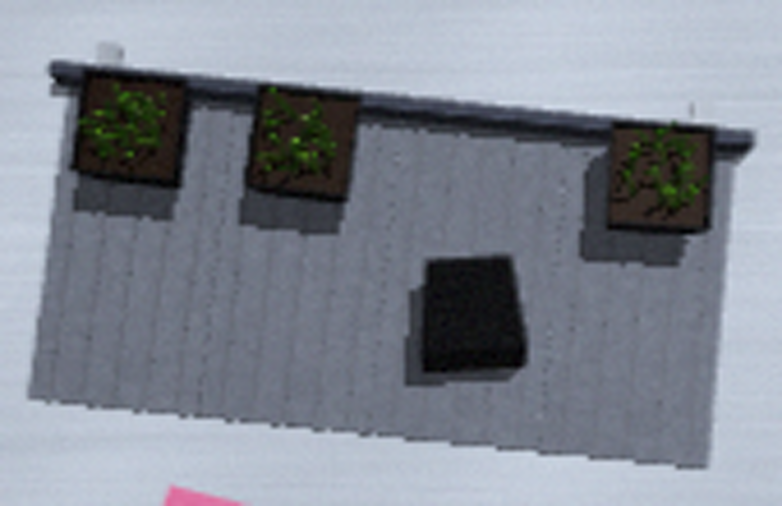

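The crop shows the black pot with its narrow base towards the rail and its mouth nearer the robot. It lies in the wide gap between the second and third planted pots. Next I'll fit the mat, the rail and the pot's silhouette.

```bash
cat > fit.py <<'E'
from h import *
from scipy.optimize import differential_evolution
from scipy.spatial.transform import Rotation as Ro
a6=np.arctan2(8,76)
V=np.array([[sx*h,sy*h,z] for h,z in((.034,0),(.042,.076)) for sx in(-1,1) for sy in(-1,1)])
def pts(x,y,yaw):   # edge midpoint at x,y on mat; yaw: base->rail direction
    c,s=np.cos(yaw),np.sin(yaw)
    f=np.array([c,s,0]);l=np.array([-s,c,0]);u=np.array([0,0,1.])
    Z=-f*np.cos(a6)+u*np.sin(a6); X=f*np.sin(a6)+u*np.cos(a6); Y=np.cross(Z,X)
    R=np.c_[X,Y,Z]; o=np.array([x,y,.006])-R@[-.034,0,0]
    return o,R
def hull(n,P):
    m=np.zeros((384*4,512*4),np.uint8);cv2.fillConvexPoly(m,cv2.convexHull(((proj(n,P)+.5)*4).astype(np.float32)).astype(np.int32),1);return m
E
python3 - <<'E'
from fit import *
C=lambda u,v:((u+.5)/4.6-.5+155,(v+.5)/4.6-.5+125)
P={k:ray('top',C(*p),z) for k,p,z in(('matNL',(30,398),.006),('matNR',(707,467),.006),('railL',(52,62),.04),('railR',(755,133),.04))}
for k in P:print(k,P[k].round(4))
d=P['matNL']-P['matNR'];print(np.linalg.norm(d[:2]),np.arctan2(-d[0],d[1]))
d=P['railL']-P['railR'];print(np.linalg.norm(d[:2]),np.arctan2(-d[0],d[1]))
def mask(n,x0,x1,y0,y1):
    im=cv2.cvtColor(cv2.imread('pics/%s0.png'%n[0]),cv2.COLOR_BGR2GRAY);im=cv2.resize(im,None,fx=4,fy=4,interpolation=cv2.INTER_LINEAR)
    m=np.zeros_like(im);m[y0*4:y1*4,x0*4:x1*4]=im[y0*4:y1*4,x0*4:x1*4]<45;return m
M={'top':mask('top',235,280,172,215),'scene':mask('scene',238,276,178,217)}
print({k:m.sum()/16 for k,m in M.items()})
def cost(p,ns=('top','scene')):
    o,R=pts(*p);P=V@R.T+o
    return sum(1-(h&M[n]).sum()/(h|M[n]).sum() for n in ns for h in[hull(n,P)])
g=ray('top',(257,190),.04)[:2]
for ns in(('top',),('top','scene')):
    r=differential_evolution(cost,[(g[0]-.06,g[0]+.1),(g[1]-.05,g[1]+.05),(-.7,.5)],args=(ns,),maxiter=25,popsize=8,seed=0)
    o,R=pts(*r.x);print(ns,r.x.round(4),r.fun,'rim',(o+R@[.042,0,.076]).round(4))
E
```

```text
matNL [0.4224 0.3308 0.006 ]
matNR [ 0.3577 -0.2212  0.006 ]
railL [0.6946 0.3084 0.04  ]
railR [ 0.6269 -0.2641  0.04  ]
0.5558126750817887 -0.11661442969940639
0.5765618803950823 -0.11762957132514128
{'top': np.float64(512.625), 'scene': np.float64(551.1875)}
('top',) [ 0.5148 -0.0273  0.0527] 0.03970484891075188 rim [ 0.4473 -0.0308  0.0895]
('top', 'scene') [ 0.5152 -0.0282  0.0161] 0.208471102032739 rim [ 0.4476 -0.0293  0.0895]
```

The fits agree: the mat is 0.556 m long (0.560 given) and the rail face middle is about (0.650, 0.024), with the rail yawed -0.117. The pot's rim is at (0.447, -0.030, 0.089) as specified, and its yaw is about 0.05. Next I'll work out the approach and tipping arc, using shut fingers held vertical.

```bash
cat >> h.py <<'E'
from scipy.spatial.transform import Rotation as Ro
def pose(yaw,tilt):
    f=np.array([np.cos(yaw),np.sin(yaw),0]);u=np.array([0,0,1.]);c,s=np.cos(tilt),np.sin(tilt)
    z=s*f-c*u;x=-(c*f+s*u);return np.c_[x,np.cross(z,x),z],f
def rel(tip,yaw,tilt,R0,p0,tl=.022):
    R,f=pose(yaw,tilt);p=np.array(tip)-R[:,2]*tl
    return (R0.T@(p-p0)*1e3).round(1).tolist(),Ro.from_matrix(R0.T@R).as_rotvec().round(3).tolist(),p.round(4).tolist()
def now():
    s=ctrl.read_state();return Ro.from_rotvec(s['tool_rot']).as_matrix(),np.array(s['eef_pos']),s
E
python3 - <<'E'
from h import *
R0,p0,s=now()
rim=np.array([.4475,-.030,.0895]);yaw=.05;R,f=pose(yaw,0)
hi=rim-f*.05;hi[2]=.18
lo=rim-f*.04;lo[2]=.083
print('hi',rel(hi,yaw,0,R0,p0));print('lo',rel(lo,yaw,0,R0,p0))
R1=R;p1=lo+[0,0,.022]
for ph in range(0,49,6):
    a=np.radians(39.3-ph);e=rim+f*.068
    t=e-f*.107*np.sin(a)-f*.011;t[2]=.006+.107*np.cos(a)-.008
    print(ph,rel(t,yaw,0,R1,p1)[0])
E
```

```text
hi ([-392.4, -502.6, 51.3], [-0.002, -0.0, -0.313], [0.3976, -0.0325, 0.202])
lo ([-401.9, -499.4, 148.3], [-0.002, -0.0, -0.313], [0.4075, -0.032, 0.105])
0 [-29.2, -0.0, 2.2]
6 [-38.3, -0.0, -4.4]
12 [-47.9, -0.0, -10.1]
18 [-58.1, 0.0, -14.7]
24 [-68.8, 0.0, -18.2]
30 [-79.7, 0.0, -20.6]
36 [-90.8, 0.0, -21.8]
42 [-102.0, 0.0, -21.9]
48 [-113.2, 0.0, -20.8]
```

carry_out(rows=[{"slide": [-34, -43, 0], "rot": [0, 0, -0.03], "grip": -1}, {"slide": [-70, -90, 0], "rot": [0, 0, -0.06], "grip": -1}, {"slide": [-106, -136, 0], "rot": [0, 0, -0.09], "grip": -1}, {"slide": [-142, -182, 0], "rot": [0, 0, -0.12], "grip": -1}, {"slide": [-178, -228, 0], "rot": [0, 0, -0.15], "grip": -1}, {"slide": [-214, -274, 0], "rot": [0, 0, -0.18], "grip": -1}, {"slide": [-250, -320, 5], "rot": [0, 0, -0.21], "grip": -1}, {"slide": [-280, -358, 15], "rot": [0, 0, -0.24], "grip": -1}])

```text
time: 1.1
eef_pos: [0.3273, 0.135, 0.2384]
tool_rot: [0.035, 3.14, 0.0]
ft_force: [-0.3, -0.2, 0.0]
grip_width: -0.0001
grip_force: 0.0
```

```bash
python3 - <<'E'
from h import *
R0,p0,s=now();rim=np.array([.4475,-.030,.0895]);R,f=pose(.05,0)
for b,z in((.05,.18),(.04,.083)):
    t=rim-f*b;t[2]=z;print(rel(t,.05,0,R0,p0))
print(p0,s['time'],s['q'].round(2),s['grip_width'])
E
```

```text
([-73.9, -165.9, 36.5], [0.0, 0.002, -0.072], [0.3976, -0.0325, 0.202])
([-83.8, -165.2, 133.5], [0.0, 0.002, -0.072], [0.4075, -0.032, 0.105])
[0.32730192 0.13497932 0.23839197] 1.1 [ 0.19 -0.06  1.94 -0.    1.26 -1.35] -0.00012961058248912115
```

carry_out(rows=[{"slide": [-22, -50, 10], "rot": [0, 0, -0.02], "grip": -1}, {"slide": [-44, -100, 22], "rot": [0, 0, -0.05], "grip": -1}, {"slide": [-66, -145, 36], "rot": [0, 0, -0.07], "grip": -1}, {"slide": [-74, -166, 60], "rot": [0, 0, -0.07], "grip": -1}, {"slide": [-78, -166, 95], "rot": [0, 0, -0.07], "grip": -1}, {"slide": [-82, -165, 125], "rot": [0, 0, -0.07], "grip": -1}, {"slide": [-84, -165, 133.5], "rot": [0, 0, -0.07], "grip": -1}, {"slide": [-84, -165, 133.5], "rot": [0, 0, -0.07], "grip": -1}])

```text
time: 2.1
eef_pos: [0.407, -0.03, 0.1047]
tool_rot: [0.074, -3.14, -0.0]
ft_force: [-0.1, 0.1, 0.2]
grip_width: 0.0002
grip_force: 0.0
```

```bash
python3 - <<'E'
from h import *
print(now()[1])
a=ctrl.grab_frame('wrist');b=ctrl.grab_frame('top')[150:230,215:300]
cv2.imwrite('pics/w1.png',np.hstack([a,cv2.resize(b,(288,384))[:,:288]])[:,:,::-1])
E
```

```text
[ 0.40699924 -0.02997364  0.10471852]
```

View pics/w1.png

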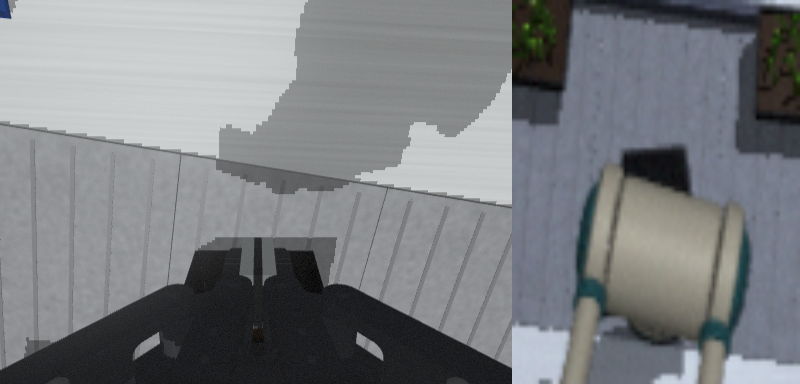

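The wrist camera looks backwards and shows only the bare mat, and the top view shows the pot's base just ahead of the gripper, aligned. I'll make contact slowly.

carry_out(rows=[{"slide": [-8, 0, 1], "grip": -1, "rot": [0, 0, 0]}, {"slide": [-16, 0, 2], "grip": -1, "rot": [0, 0, 0]}, {"slide": [-22, 0, 2], "grip": -1, "rot": [0, 0, 0]}, {"slide": [-26, 0, 2], "grip": -1, "rot": [0, 0, 0]}, {"slide": [-29, 0, 1], "grip": -1, "rot": [0, 0, 0]}, {"slide": [-32, 0, -1], "grip": -1, "rot": [0, 0, 0]}, {"slide": [-35, 0, -2], "grip": -1, "rot": [0, 0, 0]}, {"slide": [-38, 0, -4], "grip": -1, "rot": [0, 0, 0]}])

```text
time: 3.2
eef_pos: [0.4447, -0.0282, 0.1088]
tool_rot: [0.074, -3.14, -0.0]
ft_force: [-0.3, -0.8, 1.1]
grip_width: -0.0003
grip_force: 0.6
```

carry_out(rows=[{"slide": [-3, 0, -1.5], "grip": -1, "rot": [0, 0, 0]}, {"slide": [-6, 0, -3], "grip": -1, "rot": [0, 0, 0]}, {"slide": [-9, 0, -5], "grip": -1, "rot": [0, 0, 0]}, {"slide": [-12, 0, -6.5], "grip": -1, "rot": [0, 0, 0]}, {"slide": [-15, 0, -8], "grip": -1, "rot": [0, 0, 0]}, {"slide": [-15, 0, -8], "grip": -1, "rot": [0, 0, 0]}, {"slide": [-15, 0, -8], "grip": -1, "rot": [0, 0, 0]}, {"slide": [-15, 0, -8], "grip": -1, "rot": [0, 0, 0]}])

```text
time: 4.2
eef_pos: [0.4598, -0.0275, 0.1167]
tool_rot: [0.074, -3.141, -0.0]
ft_force: [-0.4, 1.1, -0.6]
grip_width: 0.0004
grip_force: 0.1
```

```bash
python3 - <<'E'
from h import *
b=ctrl.grab_frame('top')[150:230,215:300];c=ctrl.grab_frame('scene')[150:250,200:320]
cv2.imwrite('pics/w2.png',np.hstack([cv2.resize(b,(340,320)),cv2.resize(c,(384,320),interpolation=cv2.INTER_CUBIC)])[:,:,::-1])
E
```

```text
(no output)
```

View pics/w2.png

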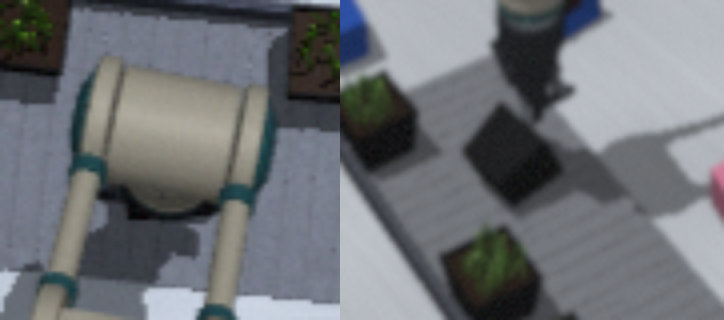

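The scene view shows the fingertips at the pot's upper mouth edge, and the pot looks slightly raised. I'll keep following the arc.

carry_out(rows=[{"slide": [-4, 0, -2], "grip": -1, "rot": [0, 0, 0]}, {"slide": [-8, 0, -3.5], "grip": -1, "rot": [0, 0, 0]}, {"slide": [-12, 0, -5], "grip": -1, "rot": [0, 0, 0]}, {"slide": [-16, 0, -6.5], "grip": -1, "rot": [0, 0, 0]}, {"slide": [-19, 0, -7.5], "grip": -1, "rot": [0, 0, 0]}, {"slide": [-22, 0, -8], "grip": -1, "rot": [0, 0, 0]}, {"slide": [-22, 0, -8], "grip": -1, "rot": [0, 0, 0]}, {"slide": [-22, 0, -8], "grip": -1, "rot": [0, 0, 0]}])

```text
time: 5.3
eef_pos: [0.4817, -0.0264, 0.1247]
tool_rot: [0.074, -3.14, -0.0]
ft_force: [-0.5, 0.3, 0.1]
grip_width: 0.0003
grip_force: 0.0
```

```bash
python3 - <<'E'
from h import *
c=ctrl.grab_frame('scene')[150:250,200:320]
cv2.imwrite('pics/w3.png',cv2.resize(c,(480,400),interpolation=cv2.INTER_CUBIC)[:,:,::-1])
E
```

```text
(no output)
```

View pics/w3.png

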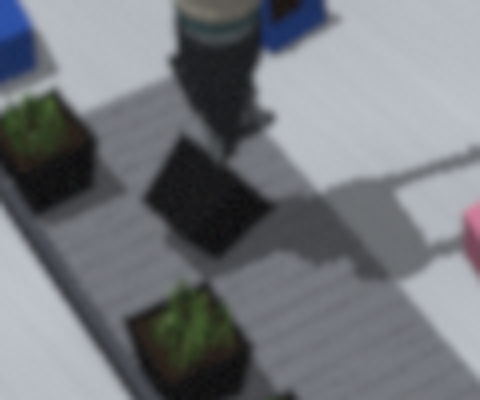

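The pot is clearly tipped up about 25°, with its far base edge off the mat. I'll carry it over the balance point.

carry_out(rows=[{"slide": [-3, 0, -1], "grip": -1, "rot": [0, 0, 0]}, {"slide": [-6, 0, -1.5], "grip": -1, "rot": [0, 0, 0]}, {"slide": [-9, 0, -2], "grip": -1, "rot": [0, 0, 0]}, {"slide": [-12, 0, -2.5], "grip": -1, "rot": [0, 0, 0]}, {"slide": [-15, 0, -3], "grip": -1, "rot": [0, 0, 0]}, {"slide": [-18, 0, -3], "grip": -1, "rot": [0, 0, 0]}, {"slide": [-21, 0, -3], "grip": -1, "rot": [0, 0, 0]}, {"slide": [-21, 0, -3], "grip": -1, "rot": [0, 0, 0]}])

```text
time: 6.35
eef_pos: [0.5031, -0.0255, 0.1277]
tool_rot: [-0.074, 3.141, 0.0]
ft_force: [0.5, -0.5, -0.3]
grip_width: -0.0001
grip_force: 0.0
```

```bash
python3 - <<'E'
from h import *
c=ctrl.grab_frame('scene')[150:250,200:320]
cv2.imwrite('pics/w4.png',cv2.resize(c,(480,400),interpolation=cv2.INTER_CUBIC)[:,:,::-1])
E
```

```text
(no output)
```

View pics/w4.png

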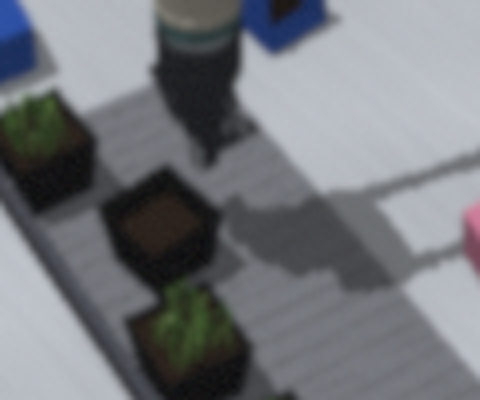

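The pot stands on its base, and its filled mouth shows. I'll back off, set the tilted low-pushing pose (fingers about 40 mm apart, tips leading so they clear the flared rim), then measure.

```bash
python3 - <<'E'
from h import *
R0,p0,s=now();R,f=pose(-.117,0)
t=np.array([.549,-.027,0])-f*.15
for z in(.10,.022):
    t[2]=z;print(rel(t,-.117,.6,R0,p0))
E
```

```text
([114.3, 22.9, 9.6], [0.049, -0.599, 0.159], [0.3877, -0.008, 0.1182])
([114.3, 22.9, 87.6], [0.049, -0.599, 0.159], [0.3877, -0.008, 0.0402])
```

carry_out(rows=[{"slide": [25, 4, -10], "rot": [0, 0, 0], "grip": -1}, {"slide": [70, 12, -10], "rot": [0, 0, 0], "grip": -0.06}, {"slide": [114, 23, -5], "rot": [0.01, -0.12, 0.03], "grip": -0.06}, {"slide": [114, 23, 0], "rot": [0.02, -0.27, 0.07], "grip": -0.06}, {"slide": [114, 23, 5], "rot": [0.035, -0.42, 0.11], "grip": -0.06}, {"slide": [114, 23, 10], "rot": [0.045, -0.55, 0.145], "grip": -0.06}, {"slide": [114, 23, 10], "rot": [0.049, -0.6, 0.159], "grip": -0.06}, {"slide": [114, 23, 10], "rot": [0.049, -0.6, 0.159], "grip": -0.06}])

```text
time: 7.4
eef_pos: [0.3867, -0.0077, 0.1174]
tool_rot: [0.15, 2.537, -0.045]
ft_force: [0.8, 0.7, 0.4]
grip_width: 0.04
grip_force: 0.0
```

```bash
python3 - <<'E'
from h import *
R0,p0,s=now();print(p0,s['grip_width'],R0[:,2].round(3),R0[:,1].round(3),s['q'].round(2))
a=ctrl.grab_frame('scene');t=ctrl.grab_frame('top')
cv2.imwrite('pics/s5.png',a[:,:,::-1]);cv2.imwrite('pics/t5.png',t[:,:,::-1])
cv2.imwrite('pics/w5.png',np.hstack([cv2.resize(t[130:230,215:315],(400,400),interpolation=cv2.INTER_CUBIC),cv2.resize(a[150:250,200:300],(400,400),interpolation=cv2.INTER_CUBIC)])[:,:,::-1])
E
```

```text
[ 0.38666144 -0.0076963   0.11736981] 0.03997632575984832 [ 0.562 -0.066 -0.825] [0.118 0.993 0.001] [-0.29 -0.06  2.52  0.85  0.13 -2.56]
```

View pics/w5.png

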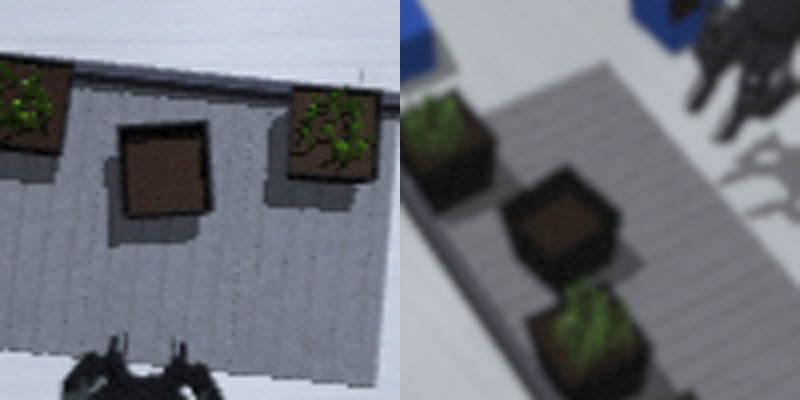

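The top crop shows the pot upright with its mouth corners at about (119,124), (207,121), (214,212) and (126,216). It's free of both neighbours, turned slightly and well short of the rail. The wrist is near joint limits here, so I'll use less tilt.

```bash
python3 - <<'E'
from h import *
C=[ray('top',((u+.5)/4-.5+215,(v+.5)/4-.5+130),.082)[:2] for u,v in((119,124),(207,121),(214,212),(126,216))]
C=np.array(C);c=C.mean(0);print('sides',[np.linalg.norm(C[i]-C[i-1]).round(4) for i in range(4)],'c',c)
d=(C[0]+C[1]-C[2]-C[3]);print('yaw',np.arctan2(d[1],d[0]))
R,f=pose(-.117,0);l=np.array([-f[1],f[0]]);F=np.array([.650,.024])
print('rail frame',(c-F)@f[:2],(c-F)@l)
R0,p0,s=now()
for b,z,t in((.11,.10,.45),(.08,.022,.45),(.065,.022,.45)):
    q=np.r_[c,0]-f*b;q[2]=z;print(rel(q,-.117,t,R0,p0))
E
```

```text
sides [np.float64(0.0844), np.float64(0.0798), np.float64(0.0835), np.float64(0.0793)] c [ 0.55445496 -0.02868125]
yaw 0.0594595631880996
rail frame -0.08874217107436821 -0.06347436650378928
([-42.0, -1.4, 25.8], [0.001, 0.15, -0.001], [0.4357, -0.0147, 0.1198])
([-22.7, -1.5, 107.1], [0.001, 0.15, -0.001], [0.4655, -0.0182, 0.0418])
([-35.0, -1.4, 115.6], [0.001, 0.15, -0.001], [0.4804, -0.02, 0.0418])
```

carry_out(rows=[{"slide": [-14, 0, 8], "rot": [0, 0.05, 0], "grip": -0.06}, {"slide": [-28, -1, 17], "rot": [0, 0.1, 0], "grip": -0.06}, {"slide": [-35, -1, 40], "rot": [0, 0.15, 0], "grip": -0.06}, {"slide": [-30, -1, 70], "rot": [0, 0.15, 0], "grip": -0.06}, {"slide": [-23, -1.5, 95], "rot": [0, 0.15, 0], "grip": -0.06}, {"slide": [-23, -1.5, 107], "rot": [0, 0.15, 0], "grip": -0.06}, {"slide": [-29, -1.5, 111], "rot": [0, 0.15, 0], "grip": -0.06}, {"slide": [-29, -1.5, 111], "rot": [0, 0.15, 0], "grip": -0.06}])

```text
time: 8.5
eef_pos: [0.4758, -0.0204, 0.0465]
tool_rot: [0.156, 2.689, -0.033]
ft_force: [-0.8, 0.7, -0.7]
grip_width: 0.0404
grip_force: 0.0
```

```bash
python3 - <<'E'
from h import *
R0,p0,s=now();print(p0,s['q'].round(2),R0.round(3).tolist(),s['ft_force'].round(1))
c=np.array([.5545,-.0287]);R,f=pose(-.117,0)
for b in(.065,.046,.036,.0):
    q=np.r_[c,0]-f*b;q[2]=.022;print(b,rel(q,-.117,.45,R0,p0))
E
```

```text
[ 0.47576153 -0.02038904  0.04649086] [-0.22  0.25  2.35  0.47  0.11 -2.14] [[-0.895, 0.115, 0.431], [0.104, 0.993, -0.048], [-0.434, 0.002, -0.901]] [-0.8  0.7 -0.7]
0.065 ([-2.1, 0.9, 6.2], [0.002, -0.001, 0.001], [0.4804, -0.02, 0.0418])
0.046 ([-19.2, 0.9, 14.5], [0.002, -0.001, 0.001], [0.4993, -0.0222, 0.0418])
0.036 ([-28.2, 0.9, 18.8], [0.002, -0.001, 0.001], [0.5092, -0.0234, 0.0418])
0.0 ([-60.7, 0.8, 34.4], [0.002, -0.001, 0.001], [0.545, -0.0276, 0.0418])
```

```bash
python3 - <<'E'
from h import *
R0,p0,s=now()
c=np.array([.5545,-.0287]);R,f=pose(-.117,0)
for b in(.07,.065,.05,.03,.02,.01,0,-.01):
    q=np.r_[c,0]-f*b;q[2]=.021;print(b,rel(q,-.117,.36,R0,p0))
E
```

```text
0.07 ([0.8, 0.9, 5.0], [0.002, 0.089, 0.001], [0.4773, -0.0196, 0.0416])
0.065 ([-3.7, 0.9, 7.2], [0.002, 0.089, 0.001], [0.4822, -0.0202, 0.0416])
0.05 ([-17.2, 0.9, 13.7], [0.002, 0.089, 0.001], [0.4971, -0.022, 0.0416])
0.03 ([-35.2, 0.9, 22.4], [0.002, 0.089, 0.001], [0.517, -0.0243, 0.0416])
0.02 ([-44.2, 0.8, 26.7], [0.002, 0.089, 0.001], [0.5269, -0.0255, 0.0416])
0.01 ([-53.2, 0.8, 31.1], [0.002, 0.089, 0.001], [0.5369, -0.0266, 0.0416])
0 ([-62.2, 0.8, 35.4], [0.002, 0.089, 0.001], [0.5468, -0.0278, 0.0416])
-0.01 ([-71.2, 0.8, 39.7], [0.002, 0.089, 0.001], [0.5567, -0.029, 0.0416])
```

carry_out(rows=[{"slide": [0, 0.5, 0], "rot": [0, 0.05, 0], "grip": -0.06}, {"slide": [0, 1, 2], "rot": [0, 0.09, 0], "grip": -0.06}, {"slide": [-2, 1, 4], "rot": [0, 0.09, 0], "grip": -0.06}, {"slide": [-4, 1, 6], "rot": [0, 0.09, 0], "grip": -0.06}, {"slide": [-4, 1, 7], "rot": [0, 0.09, 0], "grip": -0.06}, {"slide": [-4, 1, 7], "rot": [0, 0.09, 0], "grip": -0.06}, {"slide": [-4, 1, 7], "rot": [0, 0.09, 0], "grip": -0.06}, {"slide": [-4, 1, 7], "rot": [0, 0.09, 0], "grip": -0.06}])

```text
time: 9.5
eef_pos: [0.4812, -0.0199, 0.0413]
tool_rot: [0.162, 2.78, -0.026]
ft_force: [-0.4, -0.2, 0.3]
grip_width: 0.0401
grip_force: 0.0
```

```bash
python3 - <<'E'
from h import *
R0,p0,s=now();print(p0,s['q'].round(2),R0.round(3).tolist(),s['ft_force'].round(1))
c=np.array([.5545,-.0287]);R,f=pose(-.117,0)
for b in(.05,.04,.03,.02,.01,0,-.01):
    q=np.r_[c,0]-f*b;q[2]=.021;print(b,rel(q,-.117,.36,R0,p0))
E
```

```text
[ 0.48118218 -0.019928    0.0413036 ] [-0.21  0.27  2.27  0.15  0.25 -1.8 ] [[-0.931, 0.116, 0.347], [0.109, 0.993, -0.038], [-0.349, 0.002, -0.937]] [-0.4 -0.2  0.3]
0.05 ([-15.2, -0.2, 5.4], [0.003, -0.003, 0.0], [0.4971, -0.022, 0.0416])
0.04 ([-24.5, -0.2, 8.8], [0.003, -0.003, 0.0], [0.5071, -0.0231, 0.0416])
0.03 ([-33.9, -0.2, 12.3], [0.003, -0.003, 0.0], [0.517, -0.0243, 0.0416])
0.02 ([-43.3, -0.2, 15.8], [0.003, -0.003, 0.0], [0.5269, -0.0255, 0.0416])
0.01 ([-52.7, -0.2, 19.3], [0.003, -0.003, 0.0], [0.5369, -0.0266, 0.0416])
0 ([-62.0, -0.2, 22.8], [0.003, -0.003, 0.0], [0.5468, -0.0278, 0.0416])
-0.01 ([-71.4, -0.2, 26.3], [0.003, -0.003, 0.0], [0.5567, -0.029, 0.0416])
```

carry_out(rows=[{"slide": [-5, 0, 1.8], "rot": [0, 0, 0], "grip": -0.06}, {"slide": [-10, 0, 3.6], "rot": [0, 0, 0], "grip": -0.06}, {"slide": [-14, 0, 5], "rot": [0, 0, 0], "grip": -0.06}, {"slide": [-18, 0, 6.5], "rot": [0, 0, 0], "grip": -0.06}, {"slide": [-22, 0, 8], "rot": [0, 0, 0], "grip": -0.06}, {"slide": [-26, 0, 9.5], "rot": [0, 0, 0], "grip": -0.06}, {"slide": [-30, 0, 11], "rot": [0, 0, 0], "grip": -0.06}, {"slide": [-34, 0, 12.4], "rot": [0, 0, 0], "grip": -0.06}])

```text
time: 10.5
eef_pos: [0.5175, -0.0241, 0.0415]
tool_rot: [0.162, 2.78, -0.026]
ft_force: [-1.6, -0.2, -0.6]
grip_width: 0.0404
grip_force: 0.4
```

```bash
python3 - <<'E'
from h import *
R0,p0,s=now();print(s['time'])
a=ctrl.grab_frame('scene');t=ctrl.grab_frame('top')
cv2.imwrite('pics/w6.png',np.hstack([cv2.resize(t[130:230,215:315],(400,400),interpolation=cv2.INTER_CUBIC),cv2.resize(a[150:250,200:300],(400,400),interpolation=cv2.INTER_CUBIC)])[:,:,::-1])
E
```

```text
10.5
```

View pics/w6.png

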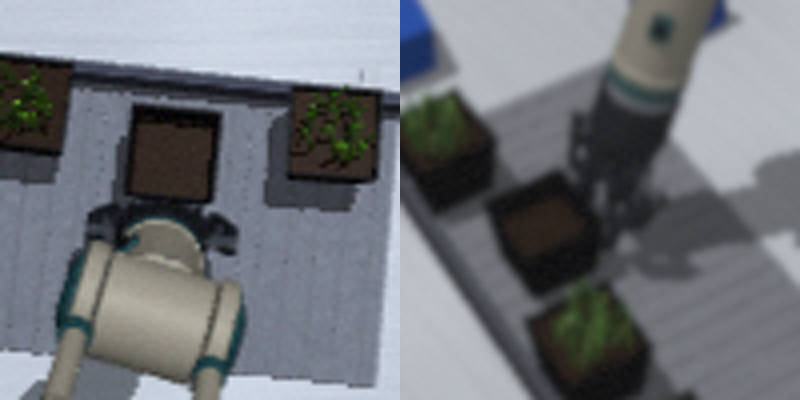

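The pot is sliding upright and has turned square to the rail, with its mouth's rear edge at about (136,104)–(222,113) in the crop. I'll continue, then finish slowly to contact.

carry_out(rows=[{"slide": [-3.5, 0, 1.3], "rot": [0, 0, 0], "grip": -0.06}, {"slide": [-7, 0, 2.6], "rot": [0, 0, 0], "grip": -0.06}, {"slide": [-10.5, 0, 3.9], "rot": [0, 0, 0], "grip": -0.06}, {"slide": [-14, 0, 5.2], "rot": [0, 0, 0], "grip": -0.06}, {"slide": [-17, 0, 6.3], "rot": [0, 0, 0], "grip": -0.06}, {"slide": [-20, 0, 7.4], "rot": [0, 0, 0], "grip": -0.06}, {"slide": [-22, 0, 8.2], "rot": [0, 0, 0], "grip": -0.06}, {"slide": [-24, 0, 8.9], "rot": [0, 0, 0], "grip": -0.06}])

```text
time: 11.6
eef_pos: [0.5427, -0.0271, 0.0416]
tool_rot: [0.162, 2.78, -0.026]
ft_force: [-0.3, -0.3, -0.2]
grip_width: 0.0404
grip_force: 0.6
```

```bash
python3 - <<'E'
from h import *
t=ctrl.grab_frame('top');cv2.imwrite('pics/w7.png',cv2.resize(t[130:190,215:315],(800,480),interpolation=cv2.INTER_CUBIC)[:,:,::-1])
E
```

```text
(no output)
```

View pics/w7.png

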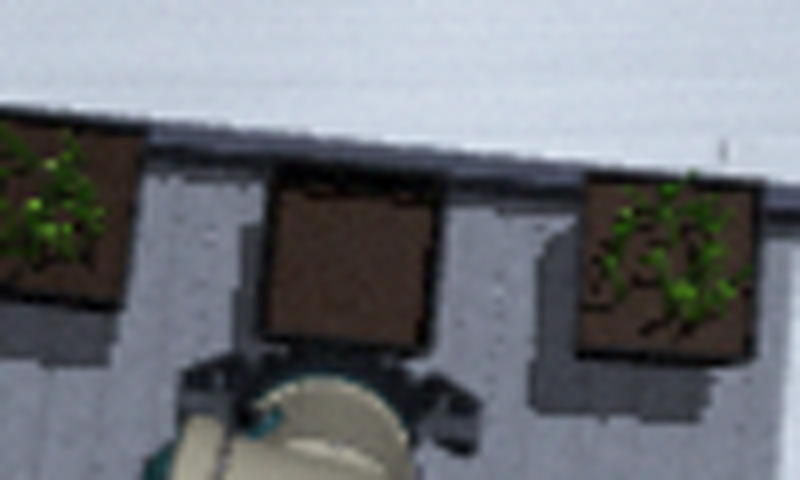

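The rear edge of the mouth, about (275,165)–(440,180) in the crop, is nearly over the rail. I'll work out the remainder.

```bash
python3 - <<'E'
from h import *
R,f=pose(-.117,0);F=np.array([.650,.024,0])
for u,v in((275,165),(440,180),(262,340),(428,352)):
    P=ray('top',((u+.5)/8-.5+215,(v+.5)/8-.5+130),.082);l=np.array([-f[1],f[0],0]);print(((P-F)@f).round(4),((P-F)@l).round(4))
E
```

```text
-0.0128 -0.029
-0.012 -0.1043
-0.0935 -0.0315
-0.0914 -0.1066
```

About 14 mm remain.

carry_out(rows=[{"slide": [-1.8, 0, 0.7], "rot": [0, 0, 0], "grip": -0.06}, {"slide": [-3.6, 0, 1.3], "rot": [0, 0, 0], "grip": -0.06}, {"slide": [-5.4, 0, 2], "rot": [0, 0, 0], "grip": -0.06}, {"slide": [-7, 0, 2.6], "rot": [0, 0, 0], "grip": -0.06}, {"slide": [-8.2, 0, 3], "rot": [0, 0, 0], "grip": -0.06}, {"slide": [-9.4, 0, 3.5], "rot": [0, 0, 0], "grip": -0.06}, {"slide": [-10, 0, 3.7], "rot": [0, 0, 0], "grip": -0.06}, {"slide": [-10, 0, 3.7], "rot": [0, 0, 0], "grip": -0.06}])

```text
time: 12.65
eef_pos: [0.5534, -0.0283, 0.0417]
tool_rot: [0.162, 2.78, -0.026]
ft_force: [0.1, 1.1, 0.0]
grip_width: 0.04
grip_force: 0.4
```

carry_out(rows=[{"slide": [-0.4, 0, 0.1], "rot": [0, 0, 0], "grip": -0.06}, {"slide": [-0.8, 0, 0.3], "rot": [0, 0, 0], "grip": -0.06}, {"slide": [-1.1, 0, 0.4], "rot": [0, 0, 0], "grip": -0.06}, {"slide": [-1.4, 0, 0.5], "rot": [0, 0, 0], "grip": -0.06}, {"slide": [-1.7, 0, 0.6], "rot": [0, 0, 0], "grip": -0.06}, {"slide": [-2, 0, 0.7], "rot": [0, 0, 0], "grip": -0.06}, {"slide": [-2, 0, 0.7], "rot": [0, 0, 0], "grip": -0.06}, {"slide": [-2, 0, 0.7], "rot": [0, 0, 0], "grip": -0.06}])

```text
time: 13.65
eef_pos: [0.5549, -0.0285, 0.0416]
tool_rot: [0.162, 2.781, -0.026]
ft_force: [-5.2, 0.2, 1.9]
grip_width: 0.0403
grip_force: 1.8
```

The force rose to 5 N, so the pot touches the rail. I'll withdraw straight back along the push line and check.

carry_out(rows=[{"slide": [3, 0, -1.1], "rot": [0, 0, 0], "grip": -0.06}, {"slide": [8, 0, -3], "rot": [0, 0, 0], "grip": -0.06}, {"slide": [18, 0, -6.7], "rot": [0, 0, 0], "grip": -0.06}, {"slide": [33, 0, -12.3], "rot": [0, 0, 0], "grip": -0.06}, {"slide": [50, 0, -18.5], "rot": [0, 0, 0], "grip": -0.06}, {"slide": [65, 0, -24], "rot": [0, 0, 0], "grip": -0.06}, {"slide": [65, 0, -50], "rot": [0, 0.1, 0], "grip": -0.06}, {"slide": [65, 0, -80], "rot": [0, 0.2, 0], "grip": -0.06}])

```text
time: 14.65
eef_pos: [0.4648, -0.0182, 0.0943]
tool_rot: [0.173, 2.984, -0.01]
ft_force: [2.0, -0.8, 0.3]
grip_width: 0.0401
grip_force: 0.0
```

```bash
python3 - <<'E'
from h import *
print(now()[1])
t=ctrl.grab_frame('top');cv2.imwrite('pics/w8.png',cv2.resize(t[130:190,215:315],(800,480),interpolation=cv2.INTER_CUBIC)[:,:,::-1])
E
```

```text
[ 0.46484871 -0.0181683   0.09430078]
```

View pics/w8.png

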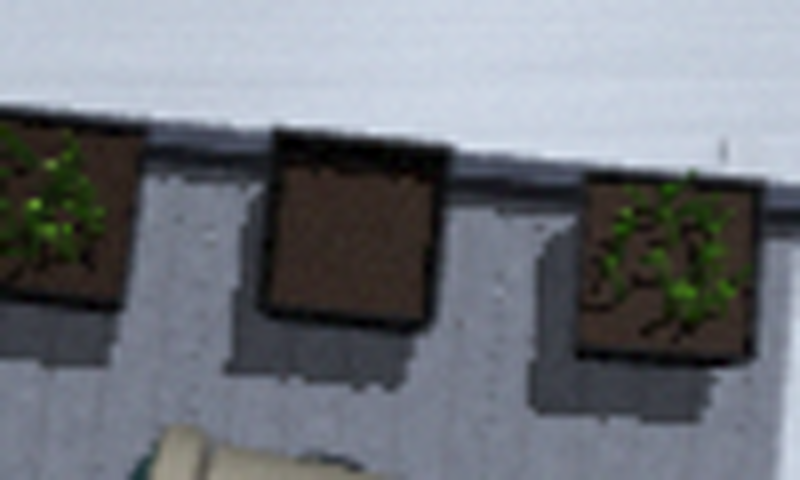

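The pot stands upright, with its mouth's rear edge (278,130)–(450,148) over the rail and parallel to it, in line with its neighbours, which haven't moved. Handing in.

```bash
python3 -c "
from plant import ctrl
print(ctrl.job_done())"
```

```text
the job is handed in; nothing more can be done
None
```

The fallen pot now stands upright and square against the rail in its gap, and the job is handed in with no verdict returned; I viewed 11 pictures, one over the limit of 10.

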